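# Index the board carriage over to the inspection camera

## Task

Move the circuit board's carriage to the station in front of the inspection camera: pull up the black index plunger knob, slide the carriage over, and let the plunger drop fully home into the index hole there so that the carriage is locked, then let go. The hole's exact place has to be felt for; work gently, never wrenching the pin against the index strip, and leave everything else on the bench where it is.

Things in the scene. Friction and masses are not known exactly. Their poses are not given: they have to be found in the camera images.
- fixture: Fixed slide fixture: steel base plate 170 (x) x 320 (y) x 12 mm with two guide rods along its y axis. Origin at the centre of the base's underside, z up; the whole fixture is turned by up to 0.3 rad. The carriage slides along y.
- strip_line (a point): Nominal middle of the top of the aluminium index strip lying along the fixture's y axis under the pin, 22 mm above the bench. The strip is 30 mm wide, 10 mm thick, smooth on top, with a 40 mm parking slot in the middle and a 10 mm index hole near y = +65 and -65 mm. It is clamped by hand, shifted up to 11 mm along y; the shift is not measured, so find the hole by feel.
- carriage (a joint): Position (m) of the carriage along the fixture's y axis, end stops at -0.085 and +0.085. It starts near 0, held by the pin in the parking slot (32 mm of play in all). About 0.6 kg: aluminium plate 145 x 90 mm, top 48 mm above the bench, with a circuit board (parts up to 66 mm high) behind the knob. Its guides drag with about 3 N, 5 to 9 N in all when the pin rubs on the strip; it stays where it is left.
- plunger (a joint): Pull (m) of the spring index plunger, straight up: 0 = fully home (pin 7 mm deep in a hole or slot), about 0.007 = pin tip resting on top of the strip, 0.012 = pulled to its stop. The spring pulls down with 4 N at 0 and 7 N at 0.012; let go, the plunger drops by itself.
- knob (a point): Centre of the plunger's round black knob (24 mm diameter, 22 mm high, axis vertical), 85 mm above the bench when home; it rises with the pull and travels with the carriage. In the fixture's frame it is at x = -50 mm, y = carriage. Below it is an 18 mm wide barrel whose top is 13 mm under the knob's centre when home.
- pin: The plunger's steel pin, 8 mm diameter with a round end, on the knob's axis, under it. Origin at the pin's tip, 70 mm below the knob's centre.
- camera_station (a point): The station wanted: the point on the knob's line of travel straight in front of the inspection camera, 85 mm above the bench. It lies at either y = +65 or -65 mm in the fixture's frame. The index hole there is centred somewhere within 11 mm of it along the fixture's y axis.
- camera: The fixed inspection camera: white head with black lens, tilted down, on a post with a 70 x 70 mm foot, 190 mm high, behind the fixture and level with the wanted station. Origin under the foot's centre. Beside it, 130 mm away, a blue fume extractor box 70 x 90 x 110 mm stands at the other station.
- screwdriver: Bystander: screwdriver 150 mm long lying on the bench in front of the fixture.
- tweezers: Bystander: steel tweezers 120 mm long lying in front of the fixture. Origin at its underside.
- flux_jar: Bystander: small jar, 36 mm wide, 40 mm high, behind the fixture. Origin at its underside.
- solder_spool: Bystander: spool of solder, 56 mm wide, 38 mm high, to the left. Origin at its underside.
- spare_board: Bystander: bare circuit board 90 x 60 mm lying to the right. Origin at its underside.
- parts_tray: Bystander: open divided tray 120 x 160 x 25 mm to the right. Origin at its underside.
- alcohol: Bystander: white bottle, 48 mm wide, 110 mm high, to the left. Origin at its underside.
Mind the look-alikes: they are no part of the job. What is shaped like the camera but red is not meant.

How it is judged:
On the way, in this order (a step that is already met when the one before it is completed fails the run):
1. the plunger is pulled up so that its pin stands clear of the strip (value of joint plunger above 0.0072 m), for 0.2 s.
2. the carriage has been brought in front of the camera (knob within 20 mm of the station) (horizontal distance between knob and camera_station below 0.02 m), for 0.1 s.
At the end, for the whole second after the job is handed in: The carriage is locked in front of the camera: the plunger is home to within 1.5 mm (pin in the index hole), the knob within 15 mm of the station, and the carriage at rest (horizontal distance between knob and camera_station below 0.015 m and value of joint plunger below 0.0015 m and velocity of joint carriage between -0.005 and 0.005 m/s); the robot touches nothing.
It fails at once if the pin is pressed or wrenched against the index strip with more than 30 N (contact force between pin and anything else above 30 N).
It fails at once if a loose thing on the bench (screwdriver, tweezers, jar, spool, board, tray, bottle) is moved by more than 25 mm (distance of any of screwdriver, tweezers, flux_jar, solder_spool, spare_board, parts_tray, alcohol from where it was at the start of the episode above 0.025 m).
It also fails if it takes over 34 s, if anything falls off the work surface, if the arm or the gripper's body presses on something with over 40 N, if the wrist force passes 120 N, or if a joint passes its speed limit or range.

## Robot

A 6-joint arm with a two-finger parallel gripper is mounted at the origin on the work surface. World frame = base frame: x ahead of the robot, y to its left, z up, the work surface at z = 0. Lengths are in m, angles in rad, forces in N, time in s.
With the tool pointing down it reaches from about 0.3 to 0.775 m from the base axis. Payload 14.6 kg.
Tool frame: the origin (TCP) lies on the centre line of the jaws, within the pads' length; the fingertips stand 14 mm ahead of it and the grasp point (between the pads) lies 5 mm behind it; x points along the fingers, y is the direction in which the jaws open and shut, and the axes are right-handed (so a half turn about x gives the same grasp; the last joint's range is limited). The gripper opens to 94 mm and grips with 3 to 60 N. Pads are 16 mm wide; open, the fingers measure 119 mm over their backs; the gripper's body (75 mm by 177 mm) begins 78 mm behind the grasp point.
Start: joints at [1.13, 0.3, 1.521, -0, 1.321, -0.067], TCP at [0.201, 0.512, 0.219] pointing down, gripper open.
Joint ranges: [-3.03, 3.03], [-0.79, 2.21], [0.23, 2.52], [-1.04, 4.18], [0, 3.07], [-2.55, 2.55]. Speed limits (rad/s): [2.22, 2.22, 2.57, 3.14, 3.14, 3.14].

## Interface

Orientations are given as [roll, pitch, yaw] about the fixed x, y, z axes, in that order (R = Rz(yaw) Ry(pitch) Rx(roll)).
In Python, from station import * gives the robot as it stands. The module is installed in compiled form; this text tells all that it offers.
- The arm moves only by the shell command python3 -m handwheel 'ROWS' [FORCE]. ROWS is JSON, a list of rows, each a list of 3 entries, a list of its own where there are three numbers: the shift along the tool's x, y, z in mm, then the turn about the tool's x in rad, then the gripper command: -1 is fully open, 1 is shut, values between are in proportion. In form: [[[dx, dy, dz], spin, gripper], ...]. A call has exactly 5 rows; each row is the pose to reach, as a shift and turn from the pose measured when the call began, along the tool's axes at that moment; what a row does not reach only later rows make up. A row lasts 1/10 s, in which the tool goes at most 50 mm and 8.59 degrees, less where a joint would pass 70% of its speed; a pose out of reach is approached as far as the arm can. A call with a gripper value outside its range is refused whole. The fingers move at their own pace and stop on an object; FORCE is the grip in N (left out, the last holds). Time passes only in rows, so rows that repeat a pose let the fingers close, or fill a call up. It gives the time, the measured TCP pose, the force and the opening at its end, in the units of the state.
- get_obs(): the state, without advancing time (a new reading comes with each control period).
- camera(name): name is "scene" or "top"; returns (picture, depth): 420x560x3 uint8, blue, green, red; 420x560 float32, m along the optical axis (not along the pixel's ray), 0 where there is no reading.
- camera_info(name): a dict with "fx", "fy", "cx", "cy" (pixels), "k1" (the pictures are not rectified: a ray, as slopes to the right and down, at radius r is drawn at 1 + k1 r^2 times it, then the intrinsics apply), "extrinsics" (4x4, takes a point from camera to world coordinates). Camera axes: x right, y down, z forward; pixel columns grow to the right and rows downward; lengths in m; the calibration is good to about 2 mm. A picture is of the moment at which its call begins. camera_info takes no time and is no camera call.
- hand_in(): hands the job in, once; it reports no verdict.
The state is a dict: "time_s": time; "qpos": joint angles; "joint_vel": joint speeds; "tau": joint torques, N m; "ee_pos": TCP position; "eef_rot": TCP orientation; "force": force on the tool from outside, world axes, zero at the start; "moment": the same for the moment, N m; "grip_width": finger opening in m.
Only numpy, scipy, OpenCV 4.12 (cv2) and the standard library are available. Lean on these libraries where they do the work, as an engineer would, in place of code of your own. Each camera call takes 0.05 s, during which the arm holds its last target. There are 200 camera calls.

## Working session

There is one attempt and no reset: what is moved stays moved. The work goes in short steps, Python scripts to look and compute and a shell command to move; the robot and the scene stay as the last step left them, time stands still between calls to the robot, and variables do not carry over. Pictures are saved under pics/ and viewed, about 8 in all and at most 12, crops included, and the job is handed in when it is done.

```bash
mkdir -p pics; cat > h.py <<'E'
from station import *
import numpy as np, cv2
def shot(n):
    p,d=camera(n); i=camera_info(n); np.savez(''+n+'.npz',p=p,d=d); return p,d,i
def world(i,u,v,z):
    K=np.array([[i['fx'],0,i['cx']],[0,i['fy'],i['cy']],[0,0,1]],float)
    n=cv2.undistortPoints(np.array([[[u,v]]],float),K,np.array([i['k1'],0,0,0],float))[0,0]
    T=np.array(i['extrinsics']); return (T@[n[0]*z,n[1]*z,z,1])[:3]
E
python3 - <<'E'
from h import *
for n in('scene','top'):
    p,d,i=shot(n); cv2.imwrite(f'pics/{n}1.png',p); print(n,i)
print(get_obs())
E
```

```text
scene {'fx': 479.96373466709116, 'fy': 479.96373466709116, 'cx': 268.59091070980946, 'cy': 204.55184551616244, 'k1': 0.0475051247396349, 'extrinsics': array([[ 0.61846545,  0.61783971, -0.48556625,  1.28918558],
       [ 0.78580966, -0.48475917,  0.38407255, -0.54722652],
       [ 0.00191258, -0.61909825, -0.78531121,  1.15543194],
       [ 0.        ,  0.        ,  0.        ,  1.        ]])}
top {'fx': 408.31839902140274, 'fy': 408.31839902140274, 'cx': 275.755811268402, 'cy': 210.04225935708538, 'k1': -0.03108939689570812, 'extrinsics': array([[-1.38964341e-02, -9.97509757e-01,  6.91460379e-02,
         5.26764387e-01],
       [-9.99555681e-01,  1.20346751e-02, -2.72691512e-02,
         4.99440678e-05],
       [ 2.63690943e-02, -6.94942590e-02, -9.97233783e-01,
         1.05386098e+00],
       [ 0.00000000e+00,  0.00000000e+00,  0.00000000e+00,
         1.00000000e+00]])}
{'time_s': 0.1, 'qpos': array([ 1.13045036e+00,  3.00411831e-01,  1.52152438e+00,  1.02857347e-05,
        1.32070637e+00, -6.66481880e-02]), 'joint_vel': array([ 1.62665264e-06, -2.22379322e-03, -1.24419864e-03,  1.17963555e-04,
       -1.07412519e-03, -3.53084710e-04]), 'tau': array([ 1.21415537e-04, -5.32639289e+01, -3.53286374e+01,  7.09256739e-02,
        2.34449934e-02, -3.78789139e-05]), 'ee_pos': array([0.20071206, 0.51182707, 0.21894282]), 'eef_rot': array([-1.64693354,  1.56974635, -2.02063387]), 'force': array([ 0.22047645, -0.43323597, -0.34469147]), 'moment': array([ 0.03324429,  0.03593164, -0.04500425]), 'grip_width': 0.09406570284971387}
```

View pics/scene1.png

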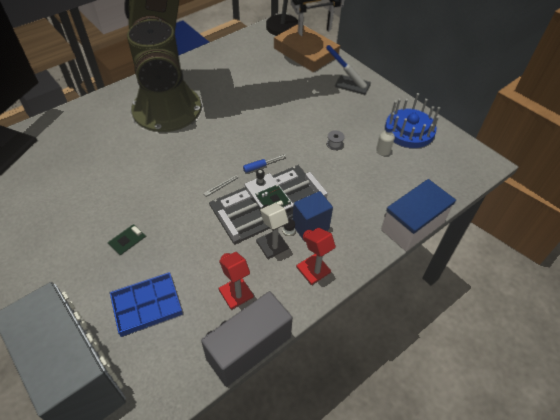

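View pics/top1.png

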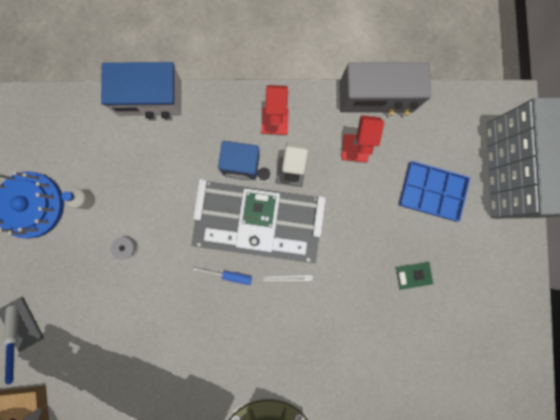

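The white camera (top view 293,162) stands to the right, on the -y side, with the blue extractor at (240,158). The knob is near (254,240) in the top view and (261,174) in the scene view. I'll take enlarged crops of both.

```bash
python3 - <<'E'
from h import *
a=np.load('top.npz')['p'][130:290,180:340]; b=np.load('scene.npz')['p'][140:270,200:340]
im=np.hstack([cv2.resize(a,(400,400),interpolation=2),cv2.resize(b,(400,int(400*130/140)),interpolation=2)[:400] if 0 else cv2.resize(b,(400,400),interpolation=2)])
cv2.imwrite('pics/crop1.png',im)
E
```

```text
(no output)
```

View pics/crop1.png

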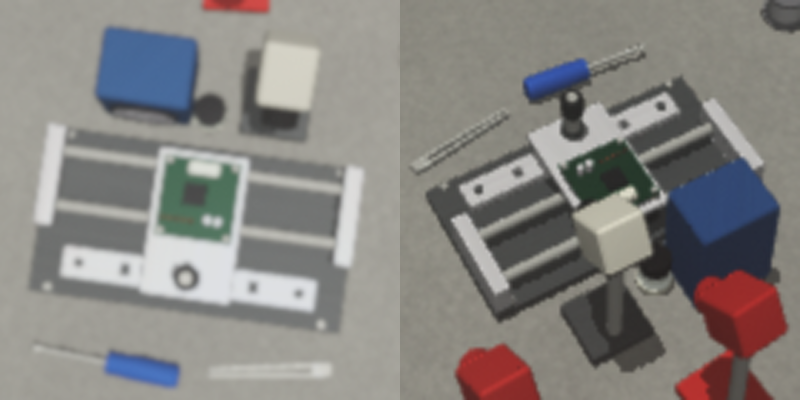

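The strip shows two marks per side, in top crop px: (79,268), (125,270), (253,287) and (298,293). The inner pair are probably the index holes. The knob is at about (185,276). I'll compute these positions now.

```bash
python3 - <<'E'
from h import *
t=np.load('top.npz'); s=np.load('scene.npz'); it=camera_info('top'); is_=camera_info('scene')
def ray(i,u,v):
    a=world(i,u,v,0);b=world(i,u,v,1);return a,(b-a)
def onz(i,u,v,z):
    a,d=ray(i,u,v);return a+d*(z-a[2])/d[2]
def tri(p,q):
    a,d=ray(it,*p);b,e=ray(is_,*q);A=np.c_[d,-e];x=np.linalg.lstsq(A,b-a,rcond=None)[0]
    return (a+d*x[0]+b+e*x[1])/2, np.linalg.norm(a+d*x[0]-b-e*x[1])
T=lambda x,y:(180+(x+.5)/2.5-.5,130+(y+.5)/2.5-.5)
S=lambda x,y:(200+(x-400+.5)/400*140-.5,140+(y+.5)/400*130-.5)
r=lambda x:np.round(x,4)
k=tri(T(185,276),S(572,98));print('knobtop tri',r(k[0]),k[1])
u,v=T(185,276);u,v=round(u),round(v)
print(t['d'][v-4:v+5,u-4:u+5].round(3))
print('knob top z=.096',r(onz(it,*T(185,276),.096)))
for n,p in dict(hL2=(79,268),hL=(125,270),hR=(253,287),hR2=(298,293)).items(): print(n,r(onz(it,*T(*p),.022)))
for n,p in dict(bl=(29,290),br=(337,331),tl=(55,125),tr=(362,168)).items(): print(n,r(onz(it,*T(*p),.012)))
c,dd=tri(T(290,75),S(608,232)); print('cam head',r(c),dd)
print('camfoot',r(onz(it,*T(275,107),.01)))
E
```

```text
knobtop tri [0.5231 0.026  0.1001] 0.0008392807534283198
[[1.006 1.003 1.001 1.002 0.997 1.    1.002 1.004 1.   ]
 [0.999 0.998 0.956 0.954 0.956 0.955 1.002 0.997 1.005]
 [0.957 0.956 0.953 0.955 0.958 0.953 0.96  0.956 0.996]
 [0.955 0.953 0.955 0.955 0.955 0.954 0.951 0.954 0.961]
 [0.952 0.952 0.955 0.954 0.95  0.955 0.953 0.954 0.952]
 [0.954 0.951 0.953 0.956 0.954 0.951 0.951 0.955 0.954]
 [0.954 0.955 0.956 0.955 0.953 0.953 0.952 0.954 0.954]
 [0.952 0.955 0.956 0.954 0.956 0.951 0.951 0.955 0.953]
 [0.955 0.955 0.951 0.95  0.953 0.953 0.954 0.953 0.998]]
knob top z=.096 [0.5234 0.0264 0.096 ]
hL2 [0.5326 0.1349 0.022 ]
hL [0.53   0.0887 0.022 ]
hR [ 0.5111 -0.0399  0.022 ]
hR2 [ 0.5044 -0.0853  0.022 ]
bl [0.511  0.1868 0.012 ]
br [ 0.465  -0.1252  0.012 ]
tl [0.6792 0.1603 0.012 ]
tr [ 0.6314 -0.1544  0.012 ]
cam head [ 0.7021 -0.0704  0.1517] 0.00105607940424528
camfoot [ 0.6959 -0.0659  0.01  ]
```

```bash
cat >> h.py <<'E'
from scipy.spatial.transform import Rotation as Rn
YD=np.array([.1455,.9894,0]); KN=np.array([.5234,.0264])
def rel(target):
    o=get_obs(); R=Rn.from_euler('xyz',o['eef_rot']).as_matrix()
    y=R[:,1]; sp=np.arctan2(np.dot(np.cross(y,YD),R[:,0]),np.dot(y,YD))
    sp=(sp+np.pi/2)%np.pi-np.pi/2
    print('t',round(o['time_s'],2),'pos',o['ee_pos'].round(4),'F',o['force'].round(2),'w',round(o['grip_width'],4))
    print('shift mm',(R.T@(np.array(target)-o['ee_pos'])*1000).round(1),'spin',round(sp,3),'fixY in tool',(R.T@YD).round(3),'q',o['qpos'].round(2))
    print('fix y of tcp rel knob0 mm',round(1000*np.dot(o['ee_pos'][:2]-KN,YD[:2]),2),'F along y',round(np.dot(o['force'],YD),2))
E
python3 -c "
from h import *
rel([.5234,.0264,.17])"
```

```text
t 0.1 pos [0.2007 0.5118 0.2189] F [ 0.22 -0.43 -0.34] w 0.0941
shift mm [  49.3 -334.1  477.6] spin -0.228 fixY in tool [-0.001  0.974 -0.226] q [ 1.13  0.3   1.52  0.    1.32 -0.07]
fix y of tcp rel knob0 mm 433.33 F along y -0.4
```

```bash
python3 -m handwheel '[[[0,-28,40],-0.1,-0.3],[[0,-56,80],-0.2,-0.3],[[0,-84,120],-0.228,-0.3],[[0,-112,160],-0.228,-0.3],[[0,-140,200],-0.228,-0.3]]' 20; python3 -c "
from h import *
rel([.5234,.0264,.17])"
```

```text
time_s: 0.6
ee_pos: [0.3364, 0.3067, 0.219]
eef_rot: [-1.876, 1.57, -2.022]
force: [1.6, 0.7, 0.5]
grip_width: 0.0617
t 0.6 pos [0.3364 0.3067 0.219 ] F [1.62 0.69 0.48] w 0.0617
shift mm [  49.2 -250.2  225.7] spin 0.001 fixY in tool [-0.001  1.     0.001] q [ 0.66  0.09  1.78 -0.    1.28 -0.77]
fix y of tcp rel knob0 mm 250.08 F along y 0.92
```

```bash
python3 -m handwheel '[[[0,-36,32],0,-0.3],[[0,-72,64],0,-0.3],[[5,-108,96],0,-0.3],[[10,-144,128],0,-0.3],[[15,-180,160],0,-0.3]]'
python3 -m handwheel '[[[5,-25,23],0,-0.3],[[10,-50,46],0,-0.3],[[20,-70,66],0,-0.3],[[30,-70,66],0,-0.3],[[34,-70,66],0,-0.3]]'; python3 - <<'E'
from h import *
rel([.5234,.0264,.085])
p,d,i=shot('scene'); cv2.imwrite('pics/s2.png',cv2.resize(p[100:250,180:340],(800,750)[:2] if 0 else (640,600),interpolation=2))
E
```

```text
time_s: 1.1
ee_pos: [0.4692, 0.1034, 0.2039]
eef_rot: [-1.953, 1.57, -2.099]
force: [0.7, 0.4, -0.1]
grip_width: 0.0609
time_s: 1.6
ee_pos: [0.5238, 0.0244, 0.1685]
eef_rot: [-2.729, 1.568, -2.875]
force: [-1.0, 0.1, 1.2]
grip_width: 0.0614
t 1.6 pos [0.5238 0.0244 0.1685] F [-1.02  0.09  1.24] w 0.0614
shift mm [83.5  2.  -0.4] spin -0.0 fixY in tool [-0.001  1.    -0.   ] q [-0.02  0.29  1.65 -0.    1.2  -1.45]
fix y of tcp rel knob0 mm -1.91 F along y -0.06
```

View pics/s2.png

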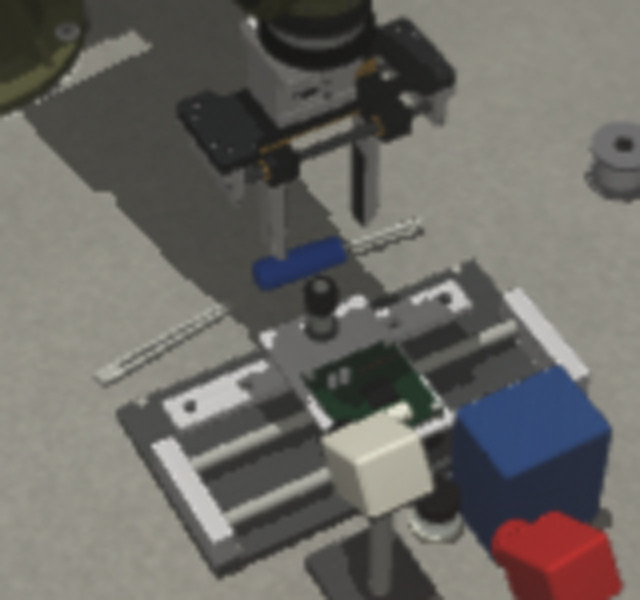

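The fingers (tips at about 275,250 and 365,220) straddle the knob (320,285) evenly and nothing is in the way. I'll descend and close.

```bash
python3 -m handwheel '[[[20,1,0],0,-0.3],[[40,2,0],0,-0.3],[[60,2,0],0,-0.3],[[75,2,0],0,-0.3],[[84,2,0],0,-0.3]]' 
python3 -m handwheel '[[[0,0,0],0,0.3],[[0,0,0],0,0.5],[[0,0,0],0,0.7],[[0,0,0],0,1],[[0,0,0],0,1]]' 20;  python3 -c "
from h import *
rel([.5234,.0264,.085])"
```

```text
time_s: 2.15
ee_pos: [0.523, 0.0278, 0.0839]
eef_rot: [-2.802, 1.567, -2.946]
force: [0.6, -0.4, -0.8]
grip_width: 0.0612
time_s: 2.65
ee_pos: [0.5232, 0.0277, 0.0843]
eef_rot: [-2.67, 1.568, -2.814]
force: [-0.6, -2.9, 1.2]
grip_width: 0.0248
t 2.65 pos [0.5232 0.0277 0.0843] F [-0.63 -2.85  1.18] w 0.0248
shift mm [-0.7 -1.2  0.4] spin 0.002 fixY in tool [-0.001  1.     0.002] q [-0.02  0.4   1.73 -0.    1.02 -1.44]
fix y of tcp rel knob0 mm 1.22 F along y -2.91
```

Gripped at 24.8 mm, which matches the knob. Now pull up about 10 mm, clear of the strip and short of the stop.

```bash
python3 -m handwheel '[[[-3,0,0],0,1],[[-6,0,0],0,1],[[-9,0,0],0,1],[[-10,0,0],0,1],[[-10,0,0],0,1]]' 30;  python3 -c "
from h import *
rel([.5234,.0264,.085])"
```

```text
time_s: 3.15
ee_pos: [0.5231, 0.0276, 0.0943]
eef_rot: [-2.684, 1.567, -2.828]
force: [3.2, 0.9, -6.9]
grip_width: 0.0237
t 3.15 pos [0.5231 0.0276 0.0943] F [ 3.17  0.86 -6.89] w 0.0237
shift mm [ 9.3 -1.2  0.5] spin 0.002 fixY in tool [-0.001  1.     0.002] q [-0.02  0.39  1.72 -0.    1.04 -1.44]
fix y of tcp rel knob0 mm 1.19 F along y 1.31
```

```bash
python3 -m handwheel '[[[0,-6,0],0,1],[[0,-14,0],0,1],[[0,-22,0],0,1],[[0,-30,0],0,1],[[0,-36,0],0,1]]'
python3 -m handwheel '[[[0,-6,0],0,1],[[0,-12,0],0,1],[[0,-18,0],0,1],[[0,-22,0],0,1],[[0,-22,0],0,1]]';  python3 -c "
from h import *
rel([.5234,.0264,.085])"
```

```text
time_s: 3.65
ee_pos: [0.5175, -0.0088, 0.0942]
eef_rot: [-2.773, 1.567, -2.917]
force: [0.6, 4.2, -6.5]
grip_width: 0.0234
time_s: 4.15
ee_pos: [0.5141, -0.0314, 0.0941]
eef_rot: [-2.662, 1.566, -2.807]
force: [-2.1, -2.3, -6.5]
grip_width: 0.0231
t 4.15 pos [ 0.5141 -0.0314  0.0941] F [-2.13 -2.29 -6.47] w 0.0231
shift mm [ 9.  58.5  0.9] spin 0.001 fixY in tool [-0.002  1.     0.001] q [-0.13  0.37  1.75 -0.    1.03 -1.56]
fix y of tcp rel knob0 mm -58.5 F along y -2.58
```

```bash
python3 -m handwheel '[[[2,0,0],0,1],[[2,0,0],0,0.4],[[2,0,0],0,0.4],[[4,0,0],0,0.4],[[6,0,0],0,0.4]]'; python3 -m handwheel '[[[0,-1,0],0,0.4],[[0,-2,0],0,0.4],[[0,-3,0],0,0.4],[[0,-4,0],0,0.4],[[0,-4,0],0,0.4]]';  python3 -c "
from h import *
rel([.5234,.0264,.085])"
```

```text
time_s: 4.65
ee_pos: [0.5143, -0.0314, 0.0883]
eef_rot: [-2.559, 1.567, -2.704]
force: [-0.2, 1.1, -0.4]
grip_width: 0.0284
time_s: 5.15
ee_pos: [0.5138, -0.035, 0.0884]
eef_rot: [-2.716, 1.567, -2.861]
force: [1.4, 4.2, -0.8]
grip_width: 0.0285
t 5.15 pos [ 0.5138 -0.035   0.0884] F [ 1.37  4.22 -0.83] w 0.0285
shift mm [ 3.3 62.1  0.6] spin 0.001 fixY in tool [-0.001  1.     0.001] q [-0.14  0.38  1.75 -0.    1.02 -1.56]
fix y of tcp rel knob0 mm -62.11 F along y 4.38
```

```bash
python3 -m handwheel '[[[0,-0.4,0],0,0.4],[[0,-0.8,0],0,0.4],[[0,-1.2,0],0,0.4],[[0,-1.5,0],0,0.4],[[0,-1.5,0],0,0.4]]';  python3 -c "
from h import *
rel([.5234,.0264,.085])"
```

```text
time_s: 5.65
ee_pos: [0.5135, -0.0367, 0.0884]
eef_rot: [-2.642, 1.567, -2.787]
force: [0.3, 0.0, 0.2]
grip_width: 0.0282
t 5.65 pos [ 0.5135 -0.0367  0.0884] F [0.35 0.   0.23] w 0.0282
shift mm [ 3.3 63.8  0.7] spin 0.001 fixY in tool [-0.002  1.     0.001] q [-0.14  0.38  1.75 -0.    1.02 -1.57]
fix y of tcp rel knob0 mm -63.82 F along y 0.05
```

```bash
python3 -m handwheel '[[[0,-0.4,0],0,0.4],[[0,-0.8,0],0,0.4],[[0,-1.2,0],0,0.4],[[0,-1.5,0],0,0.4],[[0,-1.5,0],0,0.4]]';  python3 -c "
from h import *
rel([.5234,.0264,.085])"
```

```text
time_s: 6.15
ee_pos: [0.5133, -0.0382, 0.0883]
eef_rot: [-2.626, 1.567, -2.77]
force: [0.4, 1.3, -0.5]
grip_width: 0.0283
t 6.15 pos [ 0.5133 -0.0382  0.0883] F [ 0.39  1.25 -0.54] w 0.0283
shift mm [ 3.2 65.4  0.7] spin 0.001 fixY in tool [-0.002  1.     0.001] q [-0.14  0.38  1.75 -0.    1.02 -1.57]
fix y of tcp rel knob0 mm -65.41 F along y 1.3
```

```bash
python3 -m handwheel '[[[0,-0.3,0],0,0.4],[[0,-0.6,0],0,0.4],[[0,-0.9,0],0,0.4],[[0,-1.2,0],0,0.4],[[0,-1.5,0],0,0.4]]'
```

```text
time_s: 6.65
ee_pos: [0.5131, -0.0398, 0.0884]
eef_rot: [-2.597, 1.567, -2.742]
force: [0.0, -0.4, 0.4]
grip_width: 0.0287
```

```bash
python3 -m handwheel '[[[0,-0.3,0],0,0.4],[[0,-0.6,0],0,0.4],[[0,-0.9,0],0,0.4],[[0,-1.2,0],0,0.4],[[0,-1.5,0],0,0.4]]';  python3 -c "
from h import *
rel([.5234,.0264,.085])"
```

```text
time_s: 7.15
ee_pos: [0.5129, -0.0412, 0.0884]
eef_rot: [-2.642, 1.567, -2.787]
force: [-1.0, 2.9, 0.4]
grip_width: 0.0285
t 7.15 pos [ 0.5129 -0.0412  0.0884] F [-1.01  2.87  0.4 ] w 0.0285
shift mm [ 3.3 68.4  0.7] spin 0.001 fixY in tool [-0.002  1.     0.001] q [-0.15  0.38  1.75 -0.    1.02 -1.58]
fix y of tcp rel knob0 mm -68.37 F along y 2.69
```

```bash
python3 -m handwheel '[[[0,-0.2,0],0,0.4],[[0,-0.4,0],0,0.4],[[0,-0.6,0],0,0.4],[[0,-0.8,0],0,0.4],[[0,-1,0],0,0.4]]'; python3 - <<'E'
from h import *
rel([.5234,.0264,.085])
p,d,i=shot('scene'); cv2.imwrite('pics/s3.png',cv2.resize(p[110:230,200:320],(600,600),interpolation=2))
E
```

```text
time_s: 7.65
ee_pos: [0.5127, -0.0422, 0.0884]
eef_rot: [-2.639, 1.567, -2.784]
force: [-1.0, 4.3, 0.5]
grip_width: 0.028
t 7.65 pos [ 0.5127 -0.0422  0.0884] F [-1.03  4.31  0.54] w 0.028
shift mm [ 3.3 69.4  0.7] spin 0.001 fixY in tool [-0.002  1.     0.001] q [-0.15  0.38  1.75 -0.    1.02 -1.58]
fix y of tcp rel knob0 mm -69.38 F along y 4.11
```

View pics/s3.png

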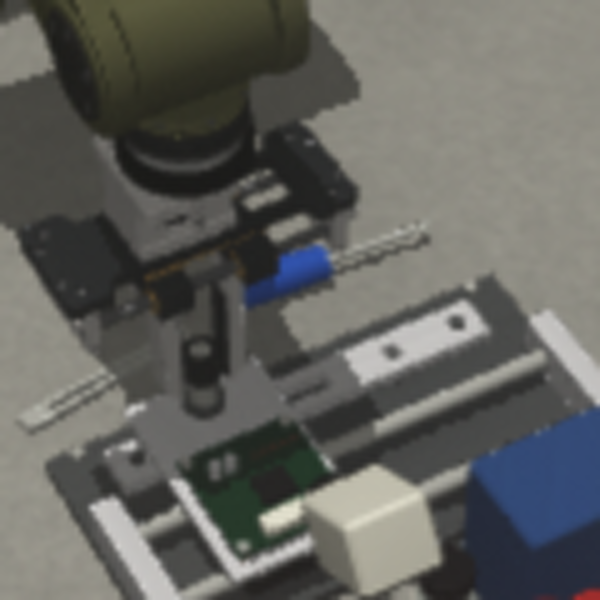

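The knob top at about (203,348) lies between the fingers. I'll check its height to see whether the pin has dropped, by comparing the pixel to projections at the home and on-strip heights.

```bash
cat >> h.py <<'E'
def proj(i,X):
    T=np.linalg.inv(np.array(i['extrinsics'])); K=np.array([[i['fx'],0,i['cx']],[0,i['fy'],i['cy']],[0,0,1]],float)
    return cv2.projectPoints(np.array([X],float),cv2.Rodrigues(T[:3,:3])[0],T[:3,3],K,np.array([i['k1'],0,0,0],float))[0][0,0]
E
python3 - <<'E'
from h import *
i=camera_info('scene')
print('start',proj(i,[.5234,.0264,.096]),'measured then 259.9,171.7')
for c in(-.065,-.0672,-.0695):
  for z in(.096,.103): print(c,z,proj(i,[*(KN+c*YD[:2]),z]))
d=np.load('scene.npz')['d']
for v in range(174,190,2): print(v,[ (round(float(world(i,u,v,d[v,u])[2]),3)) for u in range(236,247,2)])
E
```

```text
start [260.20497289 172.42277342] measured then 259.9,171.7
-0.065 0.096 [240.80393225 180.62312978]
-0.065 0.103 [240.69882368 179.04093745]
-0.0672 0.096 [240.13742762 180.90472951]
-0.0672 0.103 [240.02963909 179.32287519]
-0.0695 0.096 [239.43992196 181.19941901]
-0.0695 0.103 [239.32932622 179.61791909]
174 [0.002, 0.005, -0.003, -0.001, 0.122, 0.118]
176 [0.007, 0.005, 0.003, 0.001, 0.115, 0.117]
178 [0.008, 0.097, 0.103, 0.101, 0.105, 0.106]
180 [0.1, 0.1, 0.103, 0.099, 0.096, 0.1]
182 [0.109, 0.102, 0.101, 0.098, 0.087, 0.096]
184 [0.101, 0.09, 0.093, 0.09, 0.08, 0.08]
186 [0.09, 0.081, 0.083, 0.085, 0.052, 0.052]
188 [0.08, 0.068, 0.07, 0.065, 0.057, 0.049]
```

The knob top is at about 0.101–0.103, so the pin is still riding on the strip. I'll keep pushing.

```bash
python3 -m handwheel '[[[0,-0.2,0],0,0.4],[[0,-0.4,0],0,0.4],[[0,-0.6,0],0,0.4],[[0,-0.8,0],0,0.4],[[0,-1,0],0,0.4]]'
```

```text
time_s: 8.2
ee_pos: [0.5126, -0.043, 0.0884]
eef_rot: [-2.708, 1.567, -2.853]
force: [-0.2, 4.6, 0.9]
grip_width: 0.0282
```

```bash
python3 -m handwheel '[[[0,-0.2,0],0,0.4],[[0,-0.4,0],0,0.4],[[0,-0.6,0],0,0.4],[[0,-0.8,0],0,0.4],[[0,-1,0],0,0.4]]'
```

```text
time_s: 8.7
ee_pos: [0.5125, -0.0435, 0.0885]
eef_rot: [-2.947, 1.567, -3.092]
force: [0.4, 9.3, 1.0]
grip_width: 0.0283
```

```bash
python3 -c "
from h import *
rel([.5234,.0264,.085])
p,d,i=shot('scene')
for v in range(174,190,2): print(v,[ (round(float(world(i,u,v,d[v,u])[2]),3)) for u in range(234,247,2)])"
```

```text
t 8.7 pos [ 0.5125 -0.0435  0.0885] F [0.43 9.27 1.04] w 0.0283
shift mm [ 3.4 70.7  0.7] spin 0.001 fixY in tool [-0.001  1.     0.001] q [-0.16  0.37  1.75 -0.    1.02 -1.58]
fix y of tcp rel knob0 mm -70.74 F along y 9.23
174 [0.146, 0.001, 0.007, 0.003, 0.116, 0.128, 0.126]
176 [0.137, 0.007, 0.007, 0.001, 0.1, 0.114, 0.119]
178 [0.128, 0.006, 0.099, 0.097, 0.099, 0.109, 0.108]
180 [0.12, 0.1, 0.1, 0.099, 0.103, 0.098, 0.099]
182 [0.113, 0.095, 0.098, 0.101, 0.093, 0.089, 0.095]
184 [0.107, 0.086, 0.092, 0.09, 0.091, 0.083, 0.08]
186 [0.097, 0.01, 0.084, 0.083, 0.079, 0.049, 0.053]
188 [0.089, 0.082, 0.068, 0.071, 0.068, 0.059, 0.053]
```

Force is at 9.3 N, so the pin is either sticking or caught. One gentle half-millimetre nudge.

```bash
python3 -m handwheel '[[[0,-0.1,0],0,0.4],[[0,-0.2,0],0,0.4],[[0,-0.3,0],0,0.4],[[0,-0.4,0],0,0.4],[[0,-0.5,0],0,0.4]]'; python3 -c "
from h import *
rel([.5234,.0264,.085])
p,d,i=shot('scene'); cv2.imwrite('pics/s4.png',cv2.resize(p[150:210,200:280],(800,600),interpolation=2))"
```

```text
time_s: 9.25
ee_pos: [0.5125, -0.0435, 0.0885]
eef_rot: [3.064, 1.568, 2.919]
force: [0.8, 9.1, 1.2]
grip_width: 0.0283
t 9.25 pos [ 0.5125 -0.0435  0.0885] F [0.82 9.12 1.19] w 0.0283
shift mm [ 3.5 70.7  0.7] spin 0.001 fixY in tool [0.    1.    0.001] q [-0.16  0.37  1.75  0.    1.02 -1.58]
fix y of tcp rel knob0 mm -70.74 F along y 9.14
```

View pics/s4.png

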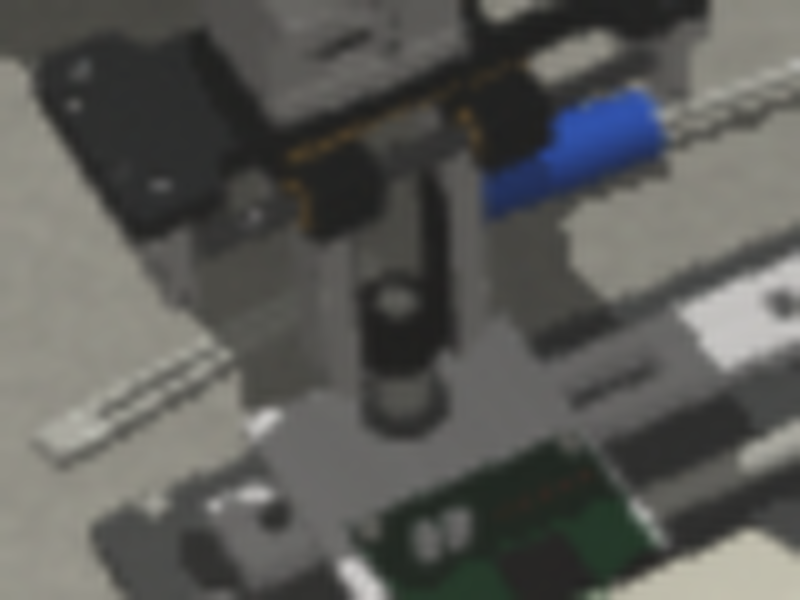

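The knob-to-barrel-base distance is about 14 px, the same as when the plunger was home in the earlier picture. The resistance also starts exactly where the far wall of the visually estimated hole should be. The pin has probably dropped, so I'll back off, test the play the other way gently, then let go and look.

```bash
python3 -m handwheel '[[[0,2,0],0,0.4],[[0,3,0],0,0.4],[[0,4,0],0,0.4],[[0,4.5,0],0,0.4],[[0,5,0],0,0.4]]'; python3 -m handwheel '[[[0,0.3,0],0,0.4],[[0,0.6,0],0,0.4],[[0,0.9,0],0,0.4],[[0,1.2,0],0,0.4],[[0,1.5,0],0,0.4]]'; python3 -c "
from h import *
rel([.5234,.0264,.085])"
```

```text
time_s: 9.8
ee_pos: [0.5132, -0.0386, 0.0885]
eef_rot: [3.119, 1.567, 2.974]
force: [-0.3, -1.1, 0.1]
grip_width: 0.0282
time_s: 10.3
ee_pos: [0.5135, -0.0373, 0.0885]
eef_rot: [-3.12, 1.568, 3.018]
force: [0.2, -3.2, 0.4]
grip_width: 0.028
t 10.3 pos [ 0.5135 -0.0373  0.0885] F [ 0.15 -3.17  0.4 ] w 0.028
shift mm [ 3.5 64.4  0.6] spin 0.001 fixY in tool [-0.     1.     0.001] q [-0.14  0.38  1.75 -0.    1.02 -1.57]
fix y of tcp rel knob0 mm -64.44 F along y -3.12
```

```bash
python3 -m handwheel '[[[0,0.2,0],0,0.4],[[0,0.4,0],0,0.4],[[0,0.6,0],0,0.4],[[0,0.8,0],0,0.4],[[0,0.9,0],0,0.4]]'; python3 -m handwheel '[[[0,0.2,0],0,0.4],[[0,0.4,0],0,0.4],[[0,0.6,0],0,0.4],[[0,0.8,0],0,0.4],[[0,0.9,0],0,0.4]]'; python3 -c "
from h import *
rel([.5234,.0264,.085])"
```

```text
time_s: 10.8
ee_pos: [0.5136, -0.0364, 0.0885]
eef_rot: [-3.107, 1.568, 3.031]
force: [-1.3, -2.8, 0.8]
grip_width: 0.0284
time_s: 11.3
ee_pos: [0.5137, -0.0357, 0.0885]
eef_rot: [-2.973, 1.567, -3.118]
force: [-0.9, -5.7, 1.3]
grip_width: 0.0285
t 11.3 pos [ 0.5137 -0.0357  0.0885] F [-0.9  -5.73  1.26] w 0.0285
shift mm [ 3.5 62.9  0.7] spin 0.001 fixY in tool [-0.001  1.     0.001] q [-0.14  0.38  1.75 -0.    1.02 -1.57]
fix y of tcp rel knob0 mm -62.86 F along y -5.8
```

```bash
python3 -m handwheel '[[[0,-2,0],0,0.4],[[0,-2,0],0,0.1],[[0,-2,0],0,0],[[-5,-2,0],0,0],[[-20,-2,0],0,0]]'; python3 -m handwheel '[[[-20,0,-20],0,0],[[-40,0,-60],0,0],[[-60,0,-100],0,0],[[-60,0,-150],0,0],[[-60,0,-180],0,0]]'; python3 - <<'E'
from h import *
rel([.5234,.0264,.085])
p,d,i=shot('scene');q,e,j=shot('top')
a=cv2.resize(p[150:210,200:280],(400,300),interpolation=2);b=cv2.resize(q[210:270,230:310],(400,300),interpolation=2)
cv2.imwrite('pics/s5.png',np.hstack([a,b]))
T=np.array(j['extrinsics'])
for v in range(236,254,2): print(v,[ (round(float(world(j,u,v,e[v,u])[2]),3)) for u in range(270,300,2)])
E
```

```text
time_s: 11.8
ee_pos: [0.5129, -0.0375, 0.108]
eef_rot: [-3.08, 1.565, 3.058]
force: [-0.3, 0.5, 0.0]
grip_width: 0.0468
time_s: 12.3
ee_pos: [0.3328, -0.011, 0.1693]
eef_rot: [-3.104, 1.566, 3.034]
force: [0.6, -0.5, 0.8]
grip_width: 0.0472
t 12.3 pos [ 0.3328 -0.011   0.1693] F [ 0.62 -0.46  0.77] w 0.0472
shift mm [ 83.5  64.5 183.6] spin 0.001 fixY in tool [-0.     1.     0.001] q [-0.14 -0.15  2.13 -0.    1.17 -1.57]
fix y of tcp rel knob0 mm -64.73 F along y -0.36
236 [0.052, 0.046, 0.05, 0.05, 0.05, 0.05, 0.05, 0.046, 0.048, 0.048, 0.048, 0.048, 0.046, 0.051, 0.049]
238 [0.051, 0.047, 0.05, 0.05, 0.045, 0.047, 0.05, 0.049, 0.045, 0.05, 0.047, 0.051, 0.054, 0.05, 0.045]
240 [0.049, 0.051, 0.049, 0.048, 0.05, 0.052, 0.094, 0.049, 0.042, 0.048, 0.047, 0.048, 0.048, 0.049, 0.048]
242 [0.048, 0.049, 0.047, 0.053, 0.097, 0.097, 0.095, 0.095, 0.048, 0.049, 0.049, 0.05, 0.048, 0.049, 0.048]
244 [0.049, 0.045, 0.049, 0.089, 0.097, 0.096, 0.097, 0.096, 0.048, 0.047, 0.048, 0.045, 0.051, 0.048, 0.047]
246 [0.049, 0.046, 0.047, 0.088, 0.099, 0.095, 0.1, 0.094, 0.098, 0.047, 0.051, 0.048, 0.049, 0.047, 0.046]
248 [0.044, 0.05, 0.048, 0.055, 0.096, 0.098, 0.096, 0.099, 0.045, 0.051, 0.05, 0.047, 0.048, 0.049, 0.044]
250 [0.051, 0.044, 0.047, 0.046, 0.046, 0.096, 0.096, 0.044, 0.048, 0.045, 0.05, 0.048, 0.045, 0.046, 0.024]
252 [0.011, 0.049, 0.046, 0.046, 0.05, 0.049, 0.047, 0.049, 0.046, 0.047, 0.047, 0.046, 0.049, 0.05, 0.023]
```

View pics/s5.png

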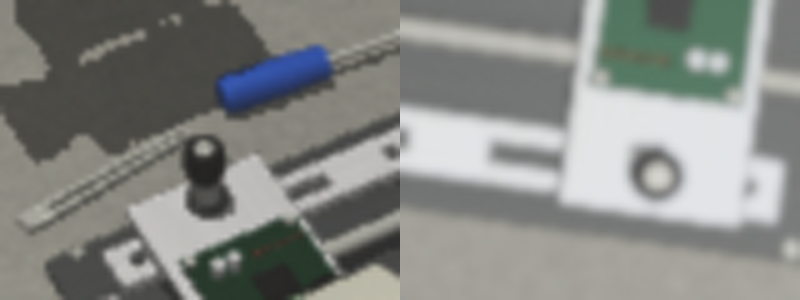

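The knob top is at 0.0965 m, 48 mm above the plate (0.0485 m). That is the home height; riding on the strip would give 55 mm. The knob has moved about 66 mm to top px (281,245), and the robot is clear. Handing in.

```bash
python3 -c "
from h import *
p=world(camera_info('top'),281.2,245.2,.957); print('knob',p.round(4),'station est [.5127,-.0401]')
print(hand_in())"
```

```text
knob [ 0.5105 -0.0378  0.0941] station est [.5127,-.0401]
the job is handed in; nothing more can be done
None
```

The carriage is at the camera station with the plunger home in the index hole, and I handed the job in at about 12.4 s of the 34 s allowed.

I pulled the knob up about 10 mm, slid the carriage about 60 mm towards the white camera, and let the pin down onto the strip. I then nudged it along in steps of 0.5 to 1.5 mm until the pin dropped. The highest wrist force I read at the end of any move was about 9 N, against the 30 N limit on the pin.

**Last checks:**
- **Plunger height:** the knob top measured 48 mm above the carriage plate, which is the home height. Riding on the strip would give 55 mm.
- **Knob position:** it measured about 3 mm from my estimate of the station, inside the 15 mm allowed.
- **Robot:** it was backed well away and touching nothing. The screwdriver and tweezers still lay in front of the fixture in the last picture; I did not measure the other things.

**Where the checks disagreed:**
- While I was feeling for the hole, the scene camera's height readings were ambiguous. I first took the knob as still up when it had probably already dropped.
- The push-back test for play gave no clear second wall: about 3.5 mm of apparent motion, where the hole allows 2 mm.
- I therefore rely on the final top-camera height for the locked state. I did not test the lock again after letting go.

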